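# Set the tray divider and put the inspection lamp away

### The job

First slide the divider of the two-bay tool tray along by its black grip until it stands at the line marked on the tray's rims, so that the lamp will fit in one bay and the torch keeps the other. Then draw the inspection lamp right out of its sleeve by the end that sticks out, set it down flat on the table and let go; take it again round its middle and lay it gently (no dropping) flat in the free bay, where the finger notches are. Leave the torch in its bay and do not disturb the roll of tape, the palm stone and the calculator.

Things in the scene. Friction and masses are not known exactly. Their poses are not given: they have to be found in the camera images.
- tray: Light grey tool tray, fixed, 60 x 321 x 45 mm (long along its y). Origin: centre of underside, on the table. Inside: 44 mm wide, y -152.5 to 152.5 mm, floor at z 5 mm; walls 8 mm. Lamp bay at the -y end, torch bay at the +y end. Lamp bay's finger notches go through both long walls down to the floor, y -96.5 to -36.5 mm; elsewhere walls leave no room for fingers beside the lamp.
- index_line (a point): The thin dark line inlaid across both rims of the tray (tray frame x 0, y 23.5 mm, z 45 mm): the place for the middle of the divider. With the divider there the lamp bay is 172 mm long, centred at tray y = -66.5 mm, and the torch bay 125 mm long.
- divider (a joint): Slide of the divider along the tray's +y, in m, 0 to 0.14; grows towards the torch. The lamp bay is 0.060 + value long (the divider's middle is at tray y = -0.0885 + value); 0.112 puts it on the line. It stays where it is left (friction about 2 N).
- divider_grip (a point): Centre of the black slab-shaped grip on top of the 8 mm thick metal divider. The slab measures 12 mm along the tray (tray y), 36 mm across it (tray x) and 40 mm high, from 51 to 91 mm above the table; this point is 71 mm above the table. It can be gripped from above either way.
- sleeve: Light grey storage sleeve for the lamp, fixed to the table, 108 x 58 x 47 mm, a roofed channel without a floor, closed at its +x end and open at its -x end (mouth at x = -54 mm, roughly towards the robot). Origin: centre of its underside, at table height. Inside 42 mm wide and 40 mm high.
- lamp_centre (a point): Centre (half-way up) of the inspection lamp, a white bar with black ends, 154 mm long (point's x), 34 wide (y), 32 high (z), 0.1 to 0.21 kg; grip it across its width. It starts on the table in the sleeve, along the sleeve's x, with 57 to 62 mm sticking out of the mouth and its middle covered.
- torch_centre (a point): Centre of the black pocket torch, a round barrel 113 mm long (y) and 26 mm thick, loose in the torch bay near the tray's +y end, lying along the tray.
- tape_roll: Roll of tape, 96 mm across and 48 mm high, on the table beyond the tray; a bystander. Origin at its underside.
- pink_stone: Polished pink palm stone, 46 x 33 x 21 mm, on the table beyond the tray; a bystander. Origin at its underside.
- calculator: Desk calculator, 138 x 82 x 20 mm, on the table beyond the tray; a bystander. Origin at its underside.
Not all that is in view belongs to the job. Of the things shaped like the part that bears lamp_centre, the white one is meant.

How it is judged:
By the outcome, as a careful person would: the job done as asked, in the order asked, and still so for the second after the job is handed in, with the robot touching nothing.
It also fails if it takes over 56 s, if anything falls off the work surface, if the arm or the gripper's body presses on something with over 40 N, if the wrist force passes 120 N, or if a joint passes its speed limit or range.

### The arm

A 6-joint arm with a two-finger parallel gripper is mounted at the origin on a cart in front of the work surface, level with it; the furniture and walls round the work are solid. World frame = base frame: x ahead of the robot, y to its left, z up, the work surface at z = 0. Lengths are in m, angles in rad, forces in N, time in s.
With the tool pointing down it reaches from about 0.3 to 0.85 m from the base axis. Payload 5.4 kg.
Tool frame: the origin (TCP) lies at the very end of the fingers, on their centre line; the grasp point (between the pads) lies 19 mm behind it; z points along the fingers, y is the direction in which the jaws open and shut (so a half turn about z gives the same grasp; the last joint's range is limited). The gripper opens to 85 mm and grips with 20 to 120 N. Pads are 22 mm wide; open, the fingers measure 114 mm over their backs; the gripper's body (76 mm by 85 mm) begins 54 mm behind the grasp point. The pads swing forward as they close: fully open they stand 13 mm farther back than shut.
Start: joints at [0.958, 0.158, 1.597, -0, 1.386, -0.21], TCP at [0.225, 0.529, 0.231] pointing down, gripper open.
Joint ranges: [-2.91, 2.91], [-0.94, 2.29], [0.18, 2.7], [-1.29, 4.43], [0.17, 2.64], [-3, 3]. Speed limits (rad/s): [2.57, 2.57, 3.14, 3.14, 3.14, 3.14].

### API

Orientations are given as a unit quaternion [x, y, z, w].
In Python, from rig import manip gives the robot as it stands.
- The arm moves only by the shell command python3 -m inch 'ROWS' [OPENING] [FORCE]. ROWS is JSON, a list of rows, each a list of 4 numbers: the shift along the tool's x, y, z in m, then the turn about the tool's z in degrees. In form: [[dx, dy, dz, spin], ...]. A call has 1 to 5 rows; each row is the pose to reach, as a shift and turn from the pose measured when the call began, along the tool's axes at that moment; what a row does not reach only later rows make up. A row lasts 1/8 s, in which the tool goes at most 62.5 mm and 10.7 degrees, less where a joint would pass 70% of its speed; a pose out of reach is approached as far as the arm can. A call with a gripper value outside its range is refused whole. OPENING is the opening, from 0 (shut) to 1 (fully open), set as the call begins (- or left out, the last holds). The fingers move at their own pace and stop on an object; FORCE is the grip in N (left out, the last holds). Time passes only in rows, so rows that repeat a pose let the fingers close. It gives the time, the measured TCP pose, the force and the opening at its end, in the units of the state.
- manip.state(): the state, without advancing time (a new reading comes with each control period).
- manip.get_image(name): name is "scene" or "top" or "wrist"; returns a dict with "pixels" (400x640x3 uint8, blue, green, red), "range_z" (400x640 float32, m along the optical axis (not along the pixel's ray), 0 where there is no reading), "K" (3x3 intrinsics, pixels), "rvec" (rotation vector, rad) and "tvec" (3), from world to camera coordinates, as OpenCV has them; the wrist camera has in their place "tool_from_camera" (4x4, takes a point from camera to tool coordinates, whose origin is the TCP and whose axes are the flange's). Camera axes: x right, y down, z forward; pixel columns grow to the right and rows downward; lengths in m; the calibration is good to about 2 mm. The wrist camera is an equidistant fisheye: a pixel r from the principal point sees the ray r / f radians off the axis. A picture is of the moment at which its call begins: read the wrist's pose just before it.
- manip.close_job(): hands the job in, once; it reports no verdict.
The state is a dict: "clock": time; "joint_positions": joint angles; "dq": joint speeds; "tau": joint torques, N m; "ee_pos": TCP position; "tool_rot": TCP orientation; "force": force on the tool from outside, world axes, zero at the start; "wrist_torque": the same for the moment, N m; "gripper_width": finger opening in m.
Only numpy, scipy, OpenCV 4.12 (cv2) and the standard library are available. Lean on these libraries where they do the work, as an engineer would, in place of code of your own. Each camera call takes 0.05 s, during which the arm holds its last target.

## Working session

There is one attempt and no reset: what is moved stays moved. The work goes in short steps, Python scripts to look and compute and a shell command to move; the robot and the scene stay as the last step left them, time stands still between calls to the robot, and variables do not carry over. Pictures are saved under pics/ and viewed, and the job is handed in when it is done.

```bash
ls; mkdir -p pics; python3 - <<'E'
from rig import manip
import cv2
print(manip.state())
for n in ["scene","top"]:
    im=manip.get_image(n); cv2.imwrite(f"pics/{n}0.png",im["pixels"]); print(n,im["K"],im["rvec"],im["tvec"])
E
```

```text
pics
{'clock': 0.0, 'joint_positions': array([ 9.57907033e-01,  1.59064010e-01,  1.59823717e+00, -7.37415525e-06,
        1.38619204e+00, -2.10118230e-01]), 'dq': array([-1.27002209e-03, -2.46643201e-03, -6.47348409e-04, -1.90378295e-05,
        1.08739496e-03,  8.99297818e-04]), 'tau': array([ 8.69031628e-04, -3.96014929e+01, -3.31422651e+01, -3.06684942e-04,
        8.67146562e-03, -1.69823460e-05]), 'ee_pos': array([0.22506031, 0.52847211, 0.23030602]), 'tool_rot': array([ 2.00026296e-01,  9.79790068e-01, -8.72403452e-04, -3.76780641e-04]), 'force': array([ 0.54295297, -0.32879653, -0.05587328]), 'wrist_torque': array([0.02468456, 0.03343537, 0.0502399 ]), 'gripper_width': 0.08556891190789097}
scene [[420.53074467   0.         319.44244941]
 [  0.         420.53074467 204.37389643]
 [  0.           0.           1.        ]] [ 2.39514247 -0.68351321  0.23530878] [-0.43671142  0.27664896  0.87881329]
top [[365.05533373   0.         315.18996521]
 [  0.         365.05533373 196.62559425]
 [  0.           0.           1.        ]] [ 2.20005246 -2.17495299  0.07367098] [0.04317406 0.55674453 0.90939901]
```

View pics/scene0.png

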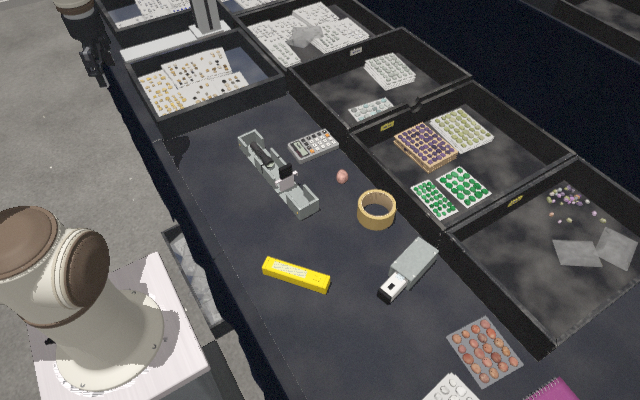

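View pics/top0.png

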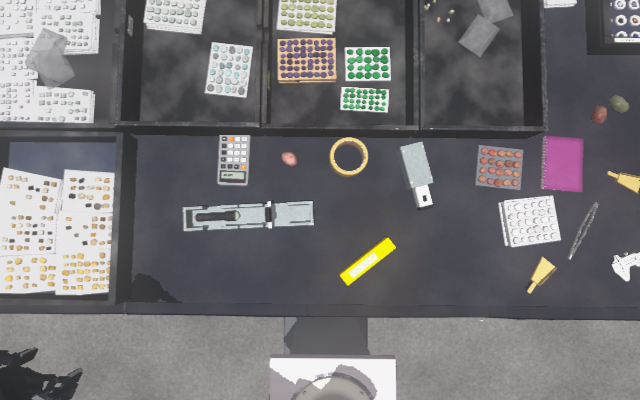

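Candidates for the lamp: the yellow bar (top px 368,261), the white bar with a black end in the sleeve (top px 423,195), and the torch, dark, in the tray (215,216). I choose the white one. Next I'll take crops.

```bash
cat > h.py <<'E'
from rig import manip
import cv2, numpy as np
from scipy.spatial.transform import Rotation as R
def cam(n):
    im=manip.get_image(n); Rm=cv2.Rodrigues(np.array(im["rvec"],float))[0]; return im,Rm,np.array(im["tvec"],float).ravel()
def plane(c,uv,z):
    im,Rm,t=c; uv=np.atleast_2d(uv).astype(float)
    d=np.c_[uv,np.ones(len(uv))]@np.linalg.inv(im["K"]).T@Rm; o=-Rm.T@t
    s=(z-o[2])/d[:,2]; return o+d*s[:,None]
def cloud(c):
    im,Rm,t=c; z=im["range_z"]; v,u=np.mgrid[:400,:640]
    p=np.stack([u,v,np.ones_like(u)],-1)@np.linalg.inv(im["K"]).T*z[...,None]
    w=(p-t)@Rm; w[z==0]=np.nan; return w
def proj(c,P):
    im,Rm,t=c; p=np.atleast_2d(P)@Rm.T+t; p=p@im["K"].T; return p[:,:2]/p[:,2:]
def crop(img,x0,y0,x1,y1,k,name):
    cv2.imwrite(name,cv2.resize(img[y0:y1,x0:x1],None,fx=k,fy=k,interpolation=cv2.INTER_CUBIC))
E
python3 - <<'E'
from h import *
c=cam("top");i=c[0]["pixels"]
crop(i,170,190,330,245,5,"pics/tray.png"); crop(i,380,130,450,220,6,"pics/sleeve.png")
w=cloud(c)
for u,v in [(190,216),(215,216),(268,204),(268,215),(290,215),(313,204),(184,207),(415,160),(423,192),(423,205),(350,143),(368,261),(300,260)]: print(u,v,w[v,u].round(4))
s=cam("scene"); crop(s[0]["pixels"],230,120,330,225,5,"pics/tray_s.png");crop(s[0]["pixels"],370,230,450,310,6,"pics/sleeve_s.png")
E
```

```text
190 216 [0.5034 0.3675 0.0143]
215 216 [0.5041 0.3011 0.0244]
268 204 [0.5347 0.1652 0.0491]
268 215 [0.5071 0.1596 0.0885]
290 215 [0.5091 0.1139 0.0035]
313 204 [ 0.5383  0.055  -0.0007]
184 207 [0.5251 0.3728 0.0443]
415 160 [ 0.6482 -0.197   0.047 ]
423 192 [ 0.5699 -0.2202  0.0335]
423 205 [ 0.5375 -0.2208  0.0307]
350 143 [ 0.6954 -0.0383  0.0178]
368 261 [ 0.3971 -0.0829  0.0328]
300 260 [ 0.3942  0.0866 -0.    ]
```

View pics/tray.png

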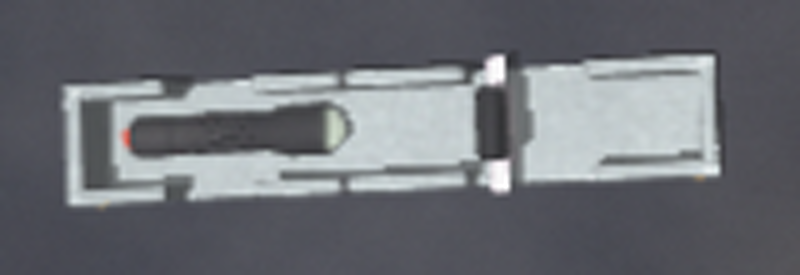

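View pics/sleeve.png

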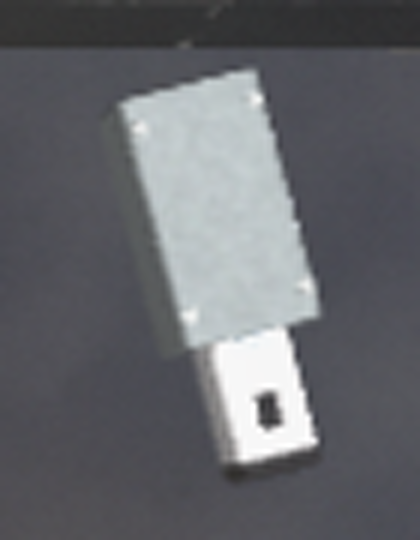

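View pics/tray_s.png

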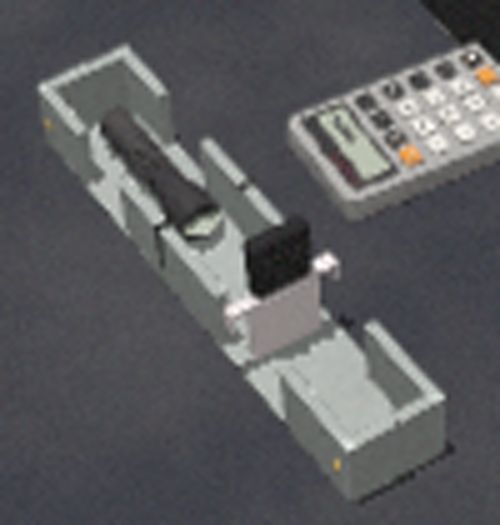

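View pics/sleeve_s.png

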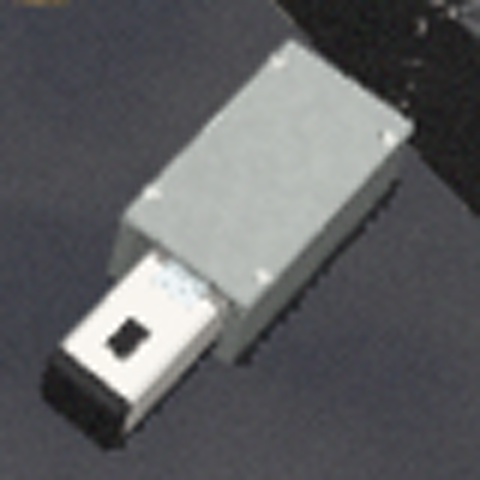

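```bash
python3 - <<'E'
from h import *
c=cam("top");s=cam("scene")
f=lambda p,k,x0,y0:(np.array(p,float)+.5)/k-.5+[x0,y0]
P=plane(c,f([(65,86),(65,206),(718,54),(718,176),(341,78),(344,184)],5,170,190),.045);print("tray top\n",P.round(4))
Q=plane(s,f([(40,88),(127,46),(443,398),(347,452)],5,230,120),.045);print("tray scene: LL,UL,UR?,LR\n",Q.round(4))
print("idx scene",plane(s,f([(158,228),(243,188)],5,230,120),.045).round(4))
print("grip top z.091",plane(c,f([(478,86),(510,86),(510,158),(478,158)],5,170,190),.091).round(4))
print("grip scene",plane(s,f([(247,240),(308,217),(310,270)],5,230,120),.091).round(4))
print("sleeve top",plane(c,f([(120,104),(255,70),(320,316),(185,350)],6,380,130),.047).round(4))
print("sleeve sc",plane(s,f([(126,214),(292,42),(413,125),(248,304)],6,370,230),.047).round(4))
print("lamp top",plane(c,f([(234,466),(316,442)],6,380,130),.032).round(4))
print("lamp sc",plane(s,f([(60,347),(134,390)],6,370,230),.032).round(4))
w=cloud(c)
# cloud based
m=(w[...,2]>.04)&(w[...,2]<.052)
v,u=np.mgrid[:400,:640]
for nm,reg in dict(sleeve=(u>395)&(u<435)&(v>138)&(v<190),).items():
    p=w[m&reg][:,:2].astype(np.float32); print(nm,cv2.minAreaRect(p))
reg=(u>178)&(u<318)&(v>198)&(v<235)
p=w[(w[...,2]>.035)&(w[...,2]<.05)&reg][:,:2].astype(np.float32); print("tray",cv2.minAreaRect(p))
p=w[(w[...,2]>.08)&(w[...,2]<.1)&reg]; print("grip",p.mean(0),cv2.minAreaRect(p[:,:2].astype(np.float32)))
p=w[(w[...,2]>.025)&(w[...,2]<.037)&(u>405)&(u<440)&(v>188)&(v<212)]; print("lamp",p.mean(0),cv2.minAreaRect(p[:,:2].astype(np.float32)))
E
```

```text
tray top
 [[0.5256 0.376  0.045 ]
 [0.4667 0.3739 0.045 ]
 [0.5451 0.0544 0.045 ]
 [0.485  0.0537 0.045 ]
 [0.5311 0.2401 0.045 ]
 [0.479  0.2373 0.045 ]]
tray scene: LL,UL,UR?,LR
 [[0.4688 0.3653 0.045 ]
 [0.5263 0.3709 0.045 ]
 [0.5439 0.0538 0.045 ]
 [0.4862 0.0497 0.045 ]]
idx scene [[0.4761 0.233  0.045 ]
 [0.5287 0.2353 0.045 ]]
grip top z.091 [[0.5262 0.1662 0.091 ]
 [0.5263 0.1512 0.091 ]
 [0.4927 0.1506 0.091 ]
 [0.4926 0.1655 0.091 ]]
grip scene [[0.4946 0.1604 0.091 ]
 [0.5283 0.1581 0.091 ]
 [0.5114 0.1261 0.091 ]]
sleeve top [[ 0.6806 -0.1589  0.047 ]
 [ 0.6956 -0.215   0.047 ]
 [ 0.5933 -0.241   0.047 ]
 [ 0.5786 -0.1853  0.047 ]]
sleeve sc [[ 0.5803 -0.1917  0.047 ]
 [ 0.6817 -0.1652  0.047 ]
 [ 0.6961 -0.2184  0.047 ]
 [ 0.5948 -0.2442  0.047 ]]
lamp top [[ 0.5317 -0.2093  0.032 ]
 [ 0.5421 -0.2436  0.032 ]]
lamp sc [[ 0.5331 -0.2169  0.032 ]
 [ 0.5454 -0.2445  0.032 ]]
sleeve ((0.638515293598175, -0.20183995366096497), (0.10752703249454498, 0.05909356102347374), 15.058891296386719)
tray ((0.5074178576469421, 0.215379536151886), (0.06413515657186508, 0.32201454043388367), 2.9176032543182373)
grip [0.50932144 0.16088283 0.08838682] ((0.5094423294067383, 0.1612316220998764), (0.0329313762485981, 0.011873220093548298), 2.2653164863586426)
lamp [ 0.55414339 -0.22353121  0.03040916] ((0.5549889206886292, -0.22425219416618347), (0.05255228281021118, 0.03559581935405731), 11.675983428955078)
```

```bash
cat >> h.py <<'E'
def go(x,y,z,yaw):
    "rows to bring TCP to xyz, tool-y axis at world yaw(deg), mod 180"
    s=manip.state(); Rm=R.from_quat(s["tool_rot"]).as_matrix(); p=np.array(s["ee_pos"])
    d=Rm.T@(np.array([x,y,z])-p); cy=np.degrees(np.arctan2(Rm[1,1],Rm[0,1]))
    e=(yaw-cy+90)%180-90
    print("t",round(s["clock"],2),"p",p.round(4),"yaw",round(cy,2),"tilt",Rm[:,2].round(3),"F",np.round(s["force"],1),"w",round(s["gripper_width"],4),"q6",round(s["joint_positions"][5],2))
    print("row",d.round(4),"spin",round(-e,1))
E
python3 -c "
from h import *
go(.507,.16,.2,93.2)"
```

```text
t 0.3 p [0.2253 0.5288 0.231 ] yaw 66.92 tilt [-0.    -0.001 -1.   ] F [ 0.8 -1.   0.3] w 0.0855 q6 -0.21
row [-0.4037 -0.2288  0.0311] spin -26.3
```

```bash
python3 -m inch '[[-0.05,-0.029,0,-10],[-0.1,-0.057,0.0,-20],[-0.15,-0.086,0.01,-26.3],[-0.2,-0.114,0.01,-26.3],[-0.25,-0.143,0.02,-26.3]]'; python3 -c "
from h import *
go(.507,.16,.2,93.2)"
```

```text
clock: 0.92
ee_pos: [0.4006, 0.2979, 0.2118]
tool_rot: [-0.028, 1.0, 0.0, 0.001]
force: [0.2, 0.6, 0.3]
gripper_width: 0.0852
t 0.93 p [0.4006 0.2979 0.2118] yaw 93.24 tilt [ 0.002  0.    -1.   ] F [0.2 0.6 0.3] w 0.0852 q6 -1.23
row [-0.0984 -0.1437  0.0119] spin 0.0
```

```bash
python3 -m inch '[[-0.034,-0.048,0.004,0],[-0.067,-0.096,0.008,0],[-0.098,-0.144,0.012,0],[-0.098,-0.144,0.012,0]]'; python3 - <<'E'
from h import *
go(.507,.16,.2,93.2)
im=manip.get_image("wrist"); cv2.imwrite("pics/w1.png",im["pixels"]); print(im["K"],im["tool_from_camera"])
E
```

```text
clock: 1.42
ee_pos: [0.5082, 0.1566, 0.1995]
tool_rot: [-0.026, 1.0, -0.0, 0.001]
force: [0.1, -0.2, -0.1]
gripper_width: 0.0856
t 1.43 p [0.5082 0.1566 0.1995] yaw 92.93 tilt [ 0.002 -0.    -1.   ] F [ 0.1 -0.2 -0.1] w 0.0856 q6 -1.55
row [ 0.0011  0.0035 -0.0005] spin -0.3
[[309.70691629   0.         318.28622305]
 [  0.         309.70691629 199.56029745]
 [  0.           0.           1.        ]] [[-3.35624535e-04 -9.65156587e-01 -2.61672791e-01  6.71571414e-02]
 [ 9.99999701e-01 -5.06187203e-04  5.84414900e-04 -2.20410238e-05]
 [-6.96507309e-04 -2.61672516e-01  9.65156469e-01 -1.44249211e-01]
 [ 0.00000000e+00  0.00000000e+00  0.00000000e+00  1.00000000e+00]]
```

View pics/w1.png

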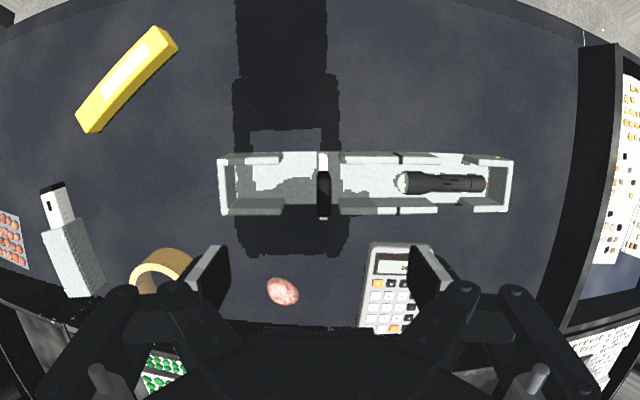

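```bash
cat >> h.py <<'E'
def wcam():
    s=manip.state(); im=manip.get_image("wrist")
    T=np.eye(4); T[:3,:3]=R.from_quat(s["tool_rot"]).as_matrix(); T[:3,3]=s["ee_pos"]
    return im,T@np.array(im["tool_from_camera"])
def wplane(c,uv,z):
    im,T=c; K=im["K"]; uv=np.atleast_2d(uv).astype(float)
    q=(uv-[K[0,2],K[1,2]])/K[0,0]; r=np.linalg.norm(q,axis=1)
    d=np.c_[q*(np.sin(r)/np.maximum(r,1e-9))[:,None],np.cos(r)]@T[:3,:3].T
    return T[:3,3]+d*((z-T[2,3])/d[:,2])[:,None]
E
python3 - <<'E'
from h import *
c=wcam(); crop(c[0]["pixels"],210,140,330,230,6,"pics/w2a.png");crop(c[0]["pixels"],300,140,520,230,3,"pics/w2b.png")
E
```

```text
(no output)
```

View pics/w2a.png

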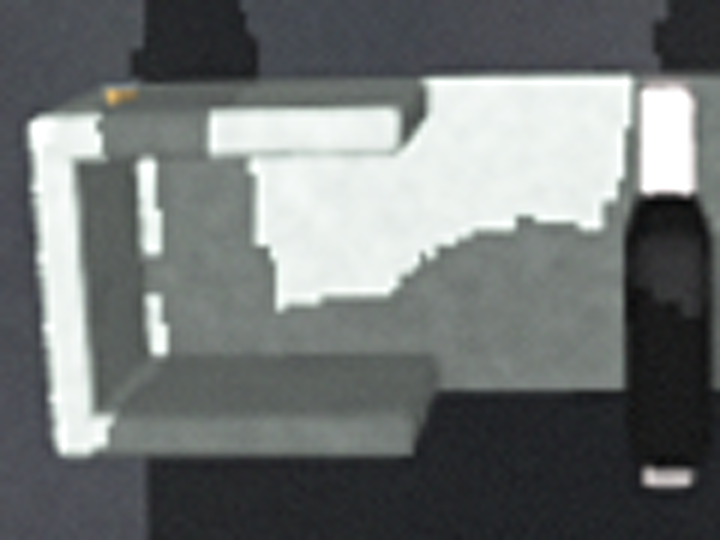

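View pics/w2b.png

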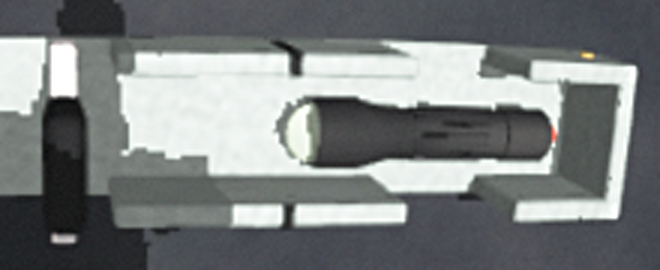

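```bash
python3 - <<'E'
from h import *
c=wcam()
f=lambda p,k,x0,y0:(np.array(p,float)+.5)/k-.5+[x0,y0]
a=wplane(c,f([(32,113),(60,456)],6,210,140),.045);b=wplane(c,f([(636,66),(622,221)],3,300,140),.045)
print(a.round(4),b.round(4))
print("idx",wplane(c,f([(293,64),(290,216)],3,300,140),.045).round(4))
print("grip",wplane(c,f([(628,290),(710,290),(712,465),(632,465)],6,210,140),.091).round(4))
print("notch far edge lampbay",wplane(c,f([(415,455),(403,112)],6,210,140),.045).round(4))
m=(a.sum(0)+b.sum(0))/4; y=(b.sum(0)-a.sum(0))/2; print("ctr",m.round(4),"len",np.linalg.norm(y[:2]).round(4),"yaw",np.degrees(np.arctan2(-y[0],y[1])).round(2))
n=y/np.linalg.norm(y); print("idx pred",m+n*.0235)
# sleeve/lamp rough
print("lamp end",wplane(c,[(40,190),(64,182)],.032).round(4))
go(.507,.16,.15,93.2)
E
```

```text
[[0.4833 0.0544 0.045 ]
 [0.5436 0.058  0.045 ]] [[0.4649 0.3743 0.045 ]
 [0.5252 0.3808 0.045 ]]
idx [[0.4766 0.2369 0.045 ]
 [0.5291 0.2419 0.045 ]]
grip [[0.4981 0.1559 0.091 ]
 [0.4975 0.1674 0.091 ]
 [0.5231 0.1693 0.091 ]
 [0.5238 0.1578 0.091 ]]
notch far edge lampbay [[0.5394 0.1213 0.045 ]
 [0.481  0.1179 0.045 ]]
ctr [0.5042 0.2169 0.045 ] len 0.3219 yaw 3.28
idx pred [0.50287892 0.24033765 0.045     ]
lamp end [[ 0.5316 -0.2401  0.032 ]
 [ 0.5182 -0.1802  0.032 ]]
t 1.57 p [0.5062 0.1603 0.1998] yaw 93.25 tilt [ 0.001  0.001 -1.   ] F [-0.1  0.3 -0.2] w 0.0854 q6 -1.55
row [-0.0008 -0.0004  0.0498] spin 0.0
```

```bash
python3 -m inch '[[0,0.001,0.05,0],[0,0.001,0.1,0],[0,0.001,0.143,0],[0,0.001,0.143,0],[0,0.001,0.143,0]]' && python3 -m inch '[[0,0,0,0],[0,0,0,0],[0,0,0,0],[0,0,0,0],[0,0,0,0]]' 0 40; python3 - <<'E'
from h import *
go(.507,.161,.055,93.2)
c=wcam(); cv2.imwrite("pics/w3.png",c[0]["pixels"])
E
```

```text
clock: 2.2
ee_pos: [0.5072, 0.1623, 0.0587]
tool_rot: [-0.029, 1.0, 0.001, 0.002]
force: [-0.2, 0.1, 0.7]
gripper_width: 0.0855
clock: 2.82
ee_pos: [0.5074, 0.1622, 0.059]
tool_rot: [-0.029, 1.0, 0.0, 0.002]
force: [-2.0, -0.3, 2.2]
gripper_width: 0.0111
t 2.83 p [0.5074 0.1622 0.059 ] yaw 93.33 tilt [ 0.004  0.001 -1.   ] F [-2.  -0.3  2.2] w 0.0111 q6 -1.55
row [ 0.0005 -0.0012  0.004 ] spin 0.1
```

View pics/w3.png

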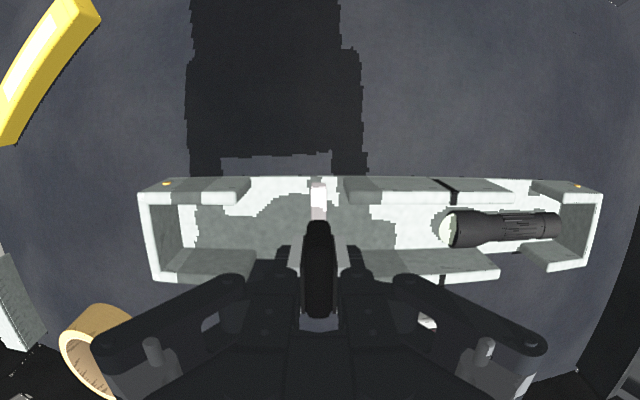

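```bash
python3 - <<'E'
from h import *
c=wcam(); crop(c[0]["pixels"],290,160,470,230,4,"pics/w3a.png")
E
```

```text
(no output)
```

View pics/w3a.png

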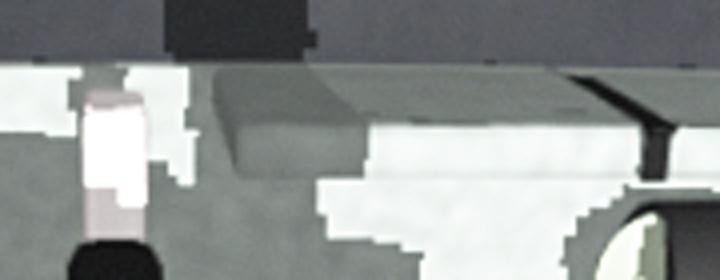

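```bash
python3 - <<'E'
from h import *
c=wcam()
f=lambda p,k,x0,y0:(np.array(p,float)+.5)/k-.5+[x0,y0]
P=wplane(c,f([(657,126),(655,150),(652,178)],4,290,160),.045);print(P.round(4))
Q=wplane(c,f([(115,110),(115,180)],4,290,160),.051);print(Q.round(4))
n=np.array([-np.sin(np.radians(3.25)),np.cos(np.radians(3.25)),0]); p=manip.state()["ee_pos"]
print("to go (tcp)",(P-p)@n,"(bar)",(P[1]-Q)@n)
t=p+n*((P-p)@n).mean(); print(t); go(t[0],t[1],p[2],93.3)
E
```

```text
[[0.474  0.2367 0.045 ]
 [0.4774 0.237  0.045 ]
 [0.4816 0.2373 0.045 ]]
[[0.4751 0.1605 0.051 ]
 [0.4843 0.161  0.051 ]]
to go (tcp) [0.07625543 0.07635263 0.07638623] (bar) [0.07625025 0.07623961]
[0.50307624 0.23842974 0.05902706]
t 2.98 p [0.5074 0.1622 0.059 ] yaw 93.33 tilt [ 0.004  0.001 -1.   ] F [-2.  -1.5  4.2] w 0.0113 q6 -1.55
row [-0.0001  0.0763  0.0001] spin 0.0
```

```bash
python3 -m inch '[[0,0.016,0,0],[0,0.034,0,0],[0,0.052,0,0],[0,0.068,0,0],[0,0.0763,0,0]]' && python3 -m inch '[[0,0.0,0,0],[0,0.0,0,0]]'; python3 - <<'E'
from h import *
go(.5031,.2384,.059,93.3)
c=wcam(); crop(c[0]["pixels"],180,160,580,300,2,"pics/w4.png")
E
```

```text
clock: 3.6
ee_pos: [0.5028, 0.2398, 0.059]
tool_rot: [-0.03, 1.0, 0.0, 0.002]
force: [-0.2, -1.9, 2.8]
gripper_width: 0.0113
clock: 3.85
ee_pos: [0.5028, 0.2403, 0.0591]
tool_rot: [-0.029, 1.0, 0.001, 0.002]
force: [-0.2, 2.4, 2.4]
gripper_width: 0.0114
t 3.85 p [0.5028 0.2403 0.0591] yaw 93.38 tilt [ 0.004  0.002 -1.   ] F [-0.2  2.4  2.4] w 0.0114 q6 -1.4
row [-0.0002 -0.0019  0.0001] spin 0.1
```

View pics/w4.png

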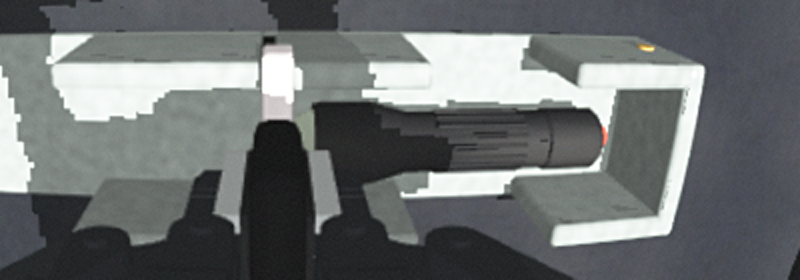

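```bash
python3 -m inch '[[0,-0.0018,0,0],[0,-0.0018,0,0],[0,-0.0018,0,0]]'; python3 - <<'E'
from h import *
go(.5031,.2384,.059,93.3)
c=wcam(); crop(c[0]["pixels"],260,160,380,250,6,"pics/w5.png")
E
```

```text
clock: 4.28
ee_pos: [0.5029, 0.2381, 0.059]
tool_rot: [-0.029, 1.0, 0.001, 0.002]
force: [-0.7, 0.9, 2.4]
gripper_width: 0.0115
t 4.28 p [0.5029 0.2381 0.059 ] yaw 93.36 tilt [ 0.004  0.002 -1.   ] F [-0.7  0.9  2.4] w 0.0115 q6 -1.41
row [-0.0002  0.0003  0.    ] spin 0.1
```

View pics/w5.png

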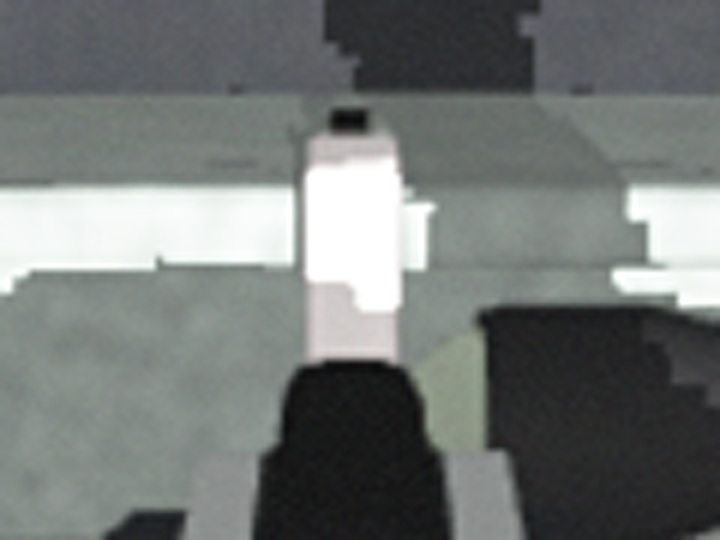

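```bash
python3 -m inch '[[0,0,0,0],[0,0,0,0],[0,0,0,0]]' 1 40 && python3 -m inch '[[0,0,-0.03,0],[0,0,-0.08,0],[0,-0.05,-0.13,0],[0,-0.1,-0.14,-5],[0,-0.15,-0.14,-11]]'; python3 - <<'E'
from h import *
go(.50,-.22,.2,104.5)
E
```

```text
clock: 4.7
ee_pos: [0.5028, 0.2379, 0.0589]
tool_rot: [-0.029, 1.0, 0.001, 0.002]
force: [0.0, -0.7, 0.2]
gripper_width: 0.0655
clock: 5.32
ee_pos: [0.5123, 0.0863, 0.2009]
tool_rot: [-0.127, 0.992, 0.0, 0.004]
force: [0.5, -0.2, -0.9]
gripper_width: 0.0854
t 5.33 p [0.5123 0.0863 0.2009] yaw 104.57 tilt [ 0.009  0.001 -1.   ] F [ 0.5 -0.2 -0.9] w 0.0854 q6 -1.89
row [ 0.0889 -0.2933  0.0005] spin 0.1
```

```bash
python3 -m inch '[[0.018,-0.059,0,0],[0.036,-0.118,0,0],[0.054,-0.177,0,0],[0.072,-0.236,0,0],[0.089,-0.293,0,0]]' && python3 -m inch '[[0,0,0,0],[0,0,0,0]]'; python3 - <<'E'
from h import *
go(.50,-.22,.2,104.5)
c=wcam(); cv2.imwrite("pics/w6.png",c[0]["pixels"])
t=cam("top"); crop(t[0]["pixels"],170,190,330,245,5,"pics/tray2.png")
E
```

```text
clock: 5.95
ee_pos: [0.4994, -0.2218, 0.2006]
tool_rot: [-0.127, 0.992, -0.0, 0.005]
force: [1.1, 0.5, -0.3]
gripper_width: 0.0853
clock: 6.2
ee_pos: [0.4993, -0.2214, 0.2003]
tool_rot: [-0.126, 0.992, 0.0, 0.004]
force: [-0.0, 1.2, 0.3]
gripper_width: 0.086
t 6.2 p [ 0.4993 -0.2214  0.2003] yaw 104.51 tilt [ 0.009  0.002 -1.   ] F [-0.   1.2  0.3] w 0.086 q6 -2.47
row [-0.0011  0.0012  0.0003] spin 0.0
```

View pics/w6.png

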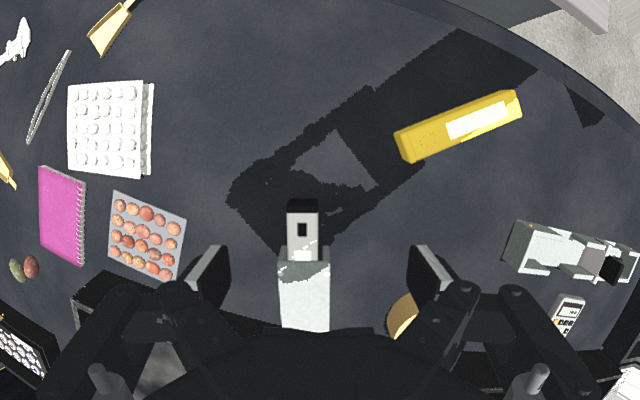

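View pics/tray2.png

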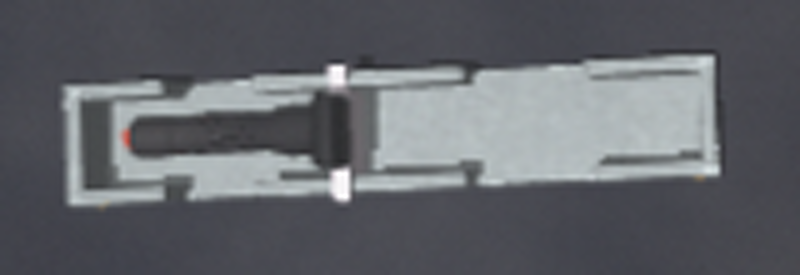

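```bash
python3 - <<'E'
from h import *
c=wcam(); crop(c[0]["pixels"],265,185,345,280,6,"pics/w7.png")
E
```

```text
(no output)
```

View pics/w7.png

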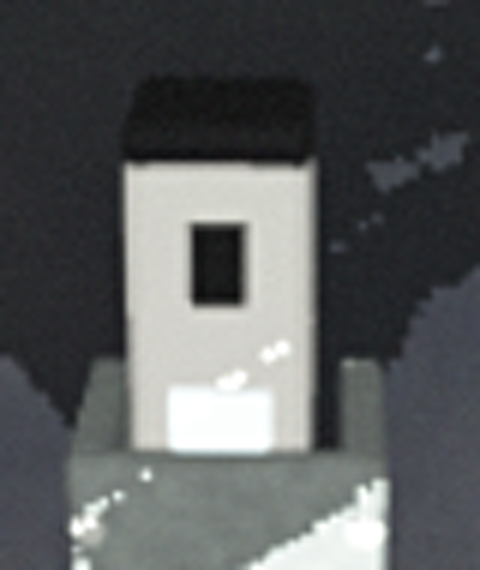

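```bash
python3 - <<'E'
from h import *
c=wcam()
f=lambda p,k,x0,y0:(np.array(p,float)+.5)/k-.5+[x0,y0]
print("end z0",wplane(c,f([(135,80),(305,80)],6,265,185),.0).round(4))
print("white start z.032",wplane(c,f([(124,163),(316,163)],6,265,185),.032).round(4))
print("near roof z.032",wplane(c,f([(132,450),(314,450)],6,265,185),.032).round(4))
print("sleeve front edge z.047",wplane(c,f([(70,455),(387,455)],6,265,185),.047).round(4))
E
```

```text
end z0 [[ 0.5341 -0.2483  0.    ]
 [ 0.5258 -0.2166  0.    ]]
white start z.032 [[ 0.5401 -0.2458  0.032 ]
 [ 0.5314 -0.2129  0.032 ]]
near roof z.032 [[ 0.5951 -0.232   0.032 ]
 [ 0.5863 -0.199   0.032 ]]
sleeve front edge z.047 [[ 0.5914 -0.2428  0.047 ]
 [ 0.5766 -0.188   0.047 ]]
```

```bash
python3 -c "
from h import *
go(.5545,-.2262,.05,104.4)"
```

```text
t 6.4 p [ 0.4996 -0.2204  0.2006] yaw 104.66 tilt [ 0.009  0.001 -1.   ] F [-0.1 -0.  -1.1] w 0.0854 q6 -2.47
row [-0.0502 -0.0194  0.1511] spin 0.3
```

```bash
python3 -m inch '[[-0.025,-0.0097,0.04,0],[-0.0502,-0.0194,0.09,0],[-0.0502,-0.0194,0.14,0],[-0.0502,-0.0194,0.15,0],[-0.0502,-0.0194,0.15,0]]';python3 -c "
from h import *
go(.5545,-.2262,.007,104.4)
c=wcam(); cv2.imwrite('pics/w8.png',c[0]['pixels'])"
```

```text
clock: 7.02
ee_pos: [0.5547, -0.2258, 0.0517]
tool_rot: [-0.128, 0.992, -0.0, 0.005]
force: [1.0, -0.0, -0.0]
gripper_width: 0.0857
t 7.03 p [ 0.5547 -0.2258  0.0517] yaw 104.71 tilt [ 0.009  0.001 -1.   ] F [ 1. -0. -0.] w 0.0857 q6 -2.42
row [ 0.0007 -0.0003  0.0447] spin 0.3
```

View pics/w8.png

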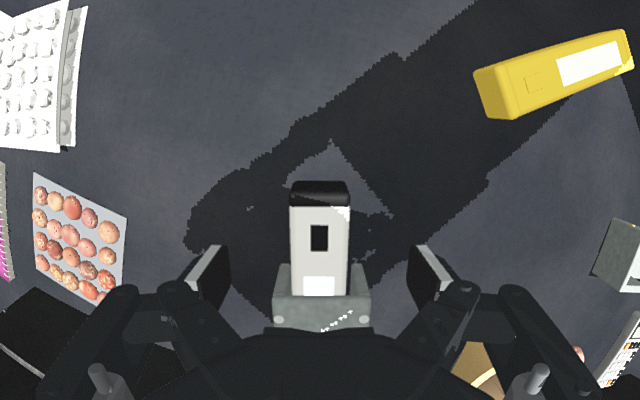

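```bash
python3 -m inch '[[0,0,0.02,0],[0,0,0.036,0],[0,0,0.043,0],[0,0,0.044,0],[0,0,0.044,0]]' && python3 -m inch '[[0,0,0,0],[0,0,0,0],[0,0,0,0],[0,0,0,0],[0,0,0,0]]' 0 35;python3 -c "
from h import *
go(.5545,-.2262,.007,104.4)"
```

```text
clock: 7.7
ee_pos: [0.5563, -0.2268, 0.0093]
tool_rot: [-0.128, 0.992, -0.001, 0.006]
force: [0.4, -0.3, 0.1]
gripper_width: 0.0853
clock: 8.32
ee_pos: [0.5567, -0.227, 0.0098]
tool_rot: [-0.128, 0.992, -0.001, 0.006]
force: [0.3, -0.5, 3.4]
gripper_width: 0.0333
t 8.32 p [ 0.5567 -0.227   0.0098] yaw 104.68 tilt [ 0.012 -0.001 -1.   ] F [ 0.3 -0.5  3.4] w 0.0333 q6 -2.42
row [0.0019 0.0014 0.0027] spin 0.3
```

```bash
python3 -m inch '[[0.004,0,-0.001,0],[0.016,0,-0.001,0],[0.03,0,-0.001,0],[0.045,0,-0.001,0],[0.06,0,-0.001,0]]';python3 -c "
from h import *
go(.5545,-.2262,.007,104.4)"
```

```text
clock: 8.95
ee_pos: [0.4973, -0.2425, 0.01]
tool_rot: [-0.128, 0.992, -0.001, 0.006]
force: [0.8, 1.0, -1.4]
gripper_width: 0.0336
t 8.95 p [ 0.4973 -0.2425  0.01  ] yaw 104.67 tilt [ 0.012 -0.001 -1.   ] F [ 0.8  1.  -1.4] w 0.0336 q6 -2.51
row [-0.0594  0.0012  0.0036] spin 0.3
```

```bash
python3 -m inch '[[0.015,0,0,0],[0.03,0,0,0],[0.045,0,0,0],[0.058,0,0,0],[0.064,0,0,0]]' && python3 -m inch '[[0,0,0.001,0],[0,0,0.001,0]]';python3 -c "
from h import *
go(.5545,-.2262,.007,104.4)
c=wcam(); cv2.imwrite('pics/w9.png',c[0]['pixels'])
t=cam('top'); crop(t[0]['pixels'],360,130,470,250,5,'pics/t9.png')"
```

```text
clock: 9.57
ee_pos: [0.4353, -0.2593, 0.0098]
tool_rot: [-0.127, 0.992, -0.002, 0.007]
force: [2.1, -0.6, 2.2]
gripper_width: 0.0336
clock: 9.82
ee_pos: [0.4349, -0.2594, 0.0097]
tool_rot: [-0.127, 0.992, -0.001, 0.006]
force: [-5.5, 2.7, 12.3]
gripper_width: 0.0329
t 9.82 p [ 0.4349 -0.2594  0.0097] yaw 104.65 tilt [ 0.012 -0.001 -1.   ] F [-5.5  2.7 12.3] w 0.0329 q6 -2.61
row [-0.1241  0.0019  0.0041] spin 0.2
```

View pics/w9.png

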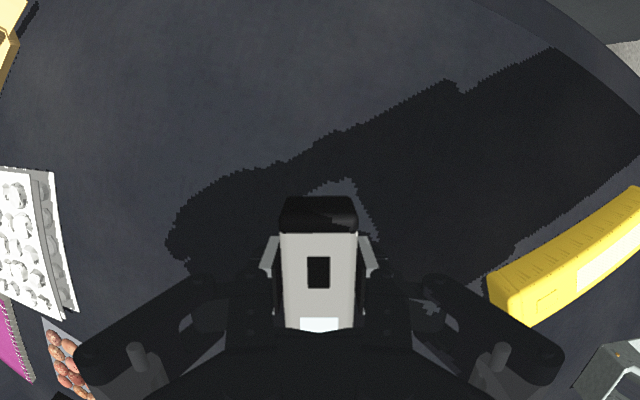

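View pics/t9.png

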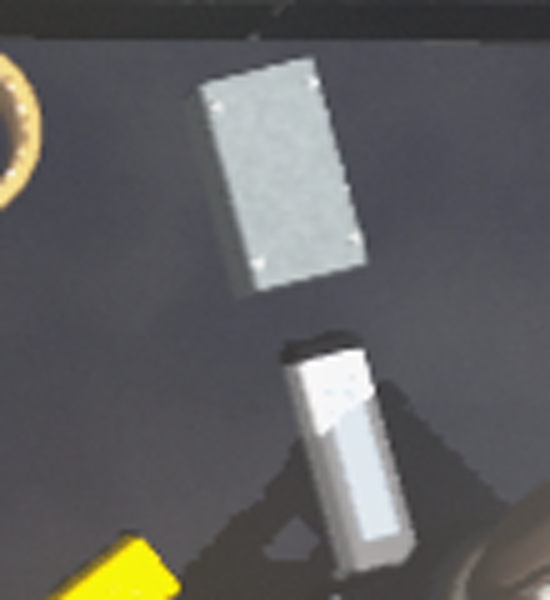

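```bash
python3 -m inch '[[0,0,0,0],[0,0,0,0],[0,0,0,0],[0,0,0,0]]' 1 35 && python3 -m inch '[[0,0,-0.03,0],[0,0,-0.07,0],[0,0,-0.11,0],[0,0,-0.15,0],[0,0,-0.15,0]]';python3 -c "
from h import *
go(.4865,-.2435,.06,104.4)
c=wcam(); cv2.imwrite('pics/w10.png',c[0]['pixels']);crop(c[0]['pixels'],260,180,390,290,5,'pics/w10c.png')"
```

```text
clock: 10.42
ee_pos: [0.4348, -0.2593, 0.0095]
tool_rot: [-0.128, 0.992, -0.001, 0.006]
force: [0.4, 0.8, 0.7]
gripper_width: 0.085
clock: 11.05
ee_pos: [0.4349, -0.2609, 0.1632]
tool_rot: [-0.128, 0.992, -0.004, 0.008]
force: [0.7, -0.3, 1.3]
gripper_width: 0.0857
t 11.05 p [ 0.4349 -0.2609  0.1632] yaw 104.66 tilt [ 0.017 -0.007 -1.   ] F [ 0.7 -0.3  1.3] w 0.0857 q6 -2.61
row [-0.0528  0.0049  0.104 ] spin 0.3
```

View pics/w10.png

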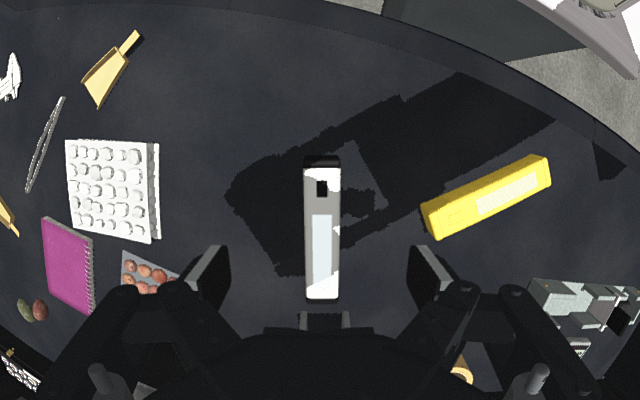

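View pics/w10c.png

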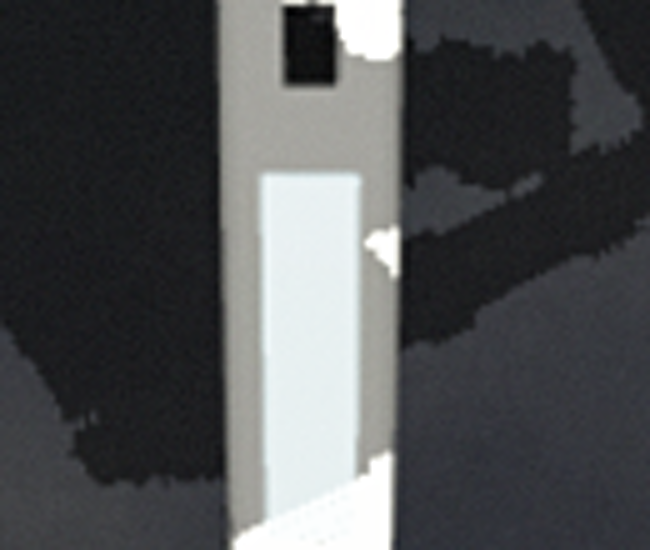

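```bash
python3 -c "
from h import *
c=wcam(); crop(c[0]['pixels'],290,145,360,310,3.6,'pics/w11c.png'); go(.4865,-.2435,.06,104.4)"
```

```text
t 11.15 p [ 0.4329 -0.259   0.1592] yaw 104.66 tilt [ 0.012 -0.001 -1.   ] F [-0.8 -0.1  0.1] w 0.0853 q6 -2.61
row [-0.0547  0.0018  0.0998] spin 0.3
```

View pics/w11c.png

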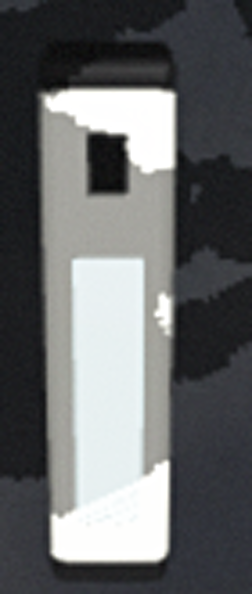

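```bash
python3 - <<'E'
from h import *
c=wcam()
f=lambda p,k,x0,y0:(np.array(p,float)+.5)/k-.5+[x0,y0]
P=wplane(c,f([(40,92),(176,92),(52,560),(168,560)],3.6,290,145),.032);print(P.round(4))
a=P[:2].mean(0);b=P[2:].mean(0);print(np.linalg.norm(b-a),"ctr",(a+b)/2,"yaw",np.degrees(np.arctan2((b-a)[1],(b-a)[0])))
print("far end",wplane(c,f([(110,578)],3.6,290,145),.032),"near bottom",wplane(c,f([(108,42)],3.6,290,145),.0))
m=(a+b)/2; go(m[0],m[1],.06,104.5)
E
```

```text
[[ 0.4183 -0.2791  0.032 ]
 [ 0.4098 -0.2466  0.032 ]
 [ 0.5498 -0.2439  0.032 ]
 [ 0.5413 -0.2114  0.032 ]]
0.13611226684920957 ctr [ 0.47981577 -0.2452563   0.032     ] yaw 14.968981614014387
far end [[ 0.55173223 -0.22605017  0.032     ]] near bottom [[ 0.40628454 -0.26483031  0.        ]]
t 11.2 p [ 0.4324 -0.2586  0.1583] yaw 104.65 tilt [ 0.01  0.   -1.  ] F [ 0.2 -0.1  0.1] w 0.0852 q6 -2.61
row [-0.0483  0.0011  0.0988] spin 0.2
```

```bash
python3 -m inch '[[-0.024,0.0005,0.02,0],[-0.048,0.001,0.05,0],[-0.048,0.001,0.085,0],[-0.048,0.001,0.1,0],[-0.048,0.001,0.1,0]]';python3 -c "
from h import *
go(.4795,-.2454,.008,104.9)
c=wcam(); cv2.imwrite('pics/w12.png',c[0]['pixels'])"
```

```text
clock: 11.82
ee_pos: [0.4782, -0.2444, 0.057]
tool_rot: [-0.127, 0.992, 0.001, 0.004]
force: [-0.4, 0.9, -0.4]
gripper_width: 0.0859
t 11.82 p [ 0.4782 -0.2444  0.057 ] yaw 104.64 tilt [ 0.007  0.003 -1.   ] F [-0.4  0.9 -0.4] w 0.0859 q6 -2.53
row [-0.0006 -0.0013  0.049 ] spin -0.3
```

View pics/w12.png

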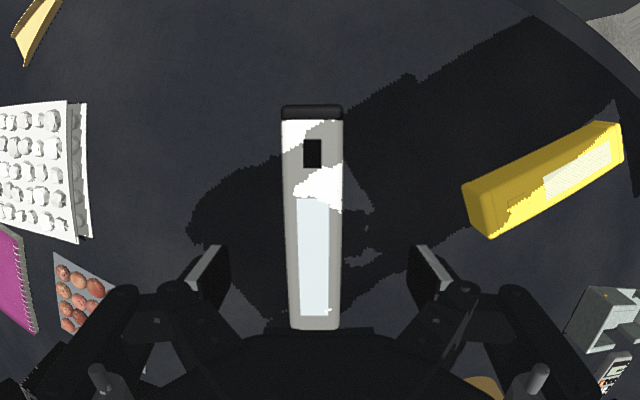

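```bash
python3 -m inch '[[0,-0.002,0.02,0],[0,-0.002,0.038,0],[0,-0.002,0.048,-0.3],[0,-0.002,0.049,-0.3],[0,-0.002,0.049,-0.3]]' && python3 -m inch '[[0,0,0,0],[0,0,0,0],[0,0,0,0],[0,0,0,0],[0,0,0,0]]' 0 45;python3 -c "
from h import *
go(.4795,-.2454,.008,104.9)"
```

```text
clock: 12.5
ee_pos: [0.4806, -0.2475, 0.01]
tool_rot: [-0.13, 0.992, -0.0, 0.005]
force: [-0.3, -0.4, 0.1]
gripper_width: 0.0854
clock: 13.12
ee_pos: [0.4809, -0.2477, 0.0105]
tool_rot: [-0.13, 0.991, -0.001, 0.005]
force: [-1.5, -0.8, 4.1]
gripper_width: 0.0332
t 13.12 p [ 0.4809 -0.2477  0.0105] yaw 104.94 tilt [ 0.011 -0.    -1.   ] F [-1.5 -0.8  4.1] w 0.0332 q6 -2.54
row [0.0008 0.0026 0.0025] spin 0.0
```

```bash
python3 -m inch '[[0,0,-0.02,0],[0,0,-0.05,0],[0,0.01,-0.09,0],[-0.005,0.03,-0.13,6],[-0.015,0.055,-0.15,14]]' 0 60; python3 -m inch '[[-0.01,0.03,0,9],[-0.01,0.06,0,18],[-0.01,0.09,0,27],[-0.01,0.12,0,36],[-0.01,0.15,0,45]]' ;python3 -c "
from h import *
go(.508,.1482,.16,3.25)"
```

```text
clock: 13.75
ee_pos: [0.4801, -0.1909, 0.1624]
tool_rot: [-0.005, 1.0, -0.001, 0.006]
force: [0.0, -1.2, -2.1]
gripper_width: 0.0327
clock: 14.38
ee_pos: [0.4877, -0.0396, 0.1614]
tool_rot: [0.38, 0.925, 0.002, 0.005]
force: [-0.2, -0.0, -1.5]
gripper_width: 0.0328
t 14.38 p [ 0.4877 -0.0396  0.1614] yaw 45.33 tilt [ 0.011 -0.001 -1.   ] F [-0.2 -0.  -1.5] w 0.0328 q6 -1.12
row [0.1176 0.1478 0.0015] spin 42.1
```

```bash
python3 -m inch '[[0.024,0.03,0,9],[0.048,0.06,0,18],[0.072,0.09,0,27],[0.096,0.12,0,36],[0.1176,0.148,0,42]]' ; python3 -m inch '[[0,0,0,0],[0,0,0,0]]';python3 -c "
from h import *
go(.508,.1482,.16,3.25)
c=wcam(); cv2.imwrite('pics/w13.png',c[0]['pixels'])"
```

```text
clock: 15.0
ee_pos: [0.5074, 0.1496, 0.1606]
tool_rot: [0.688, 0.726, 0.003, 0.004]
force: [0.9, -0.1, -1.8]
gripper_width: 0.0326
clock: 15.25
ee_pos: [0.5068, 0.1492, 0.1599]
tool_rot: [0.687, 0.727, 0.002, 0.004]
force: [-0.6, 0.2, -1.9]
gripper_width: 0.0327
t 15.25 p [0.5068 0.1492 0.1599] yaw 3.19 tilt [ 0.008 -0.002 -1.   ] F [-0.6  0.2 -1.9] w 0.0327 q6 0.0
row [-0.0011  0.0011 -0.0001] spin -0.1
```

View pics/w13.png

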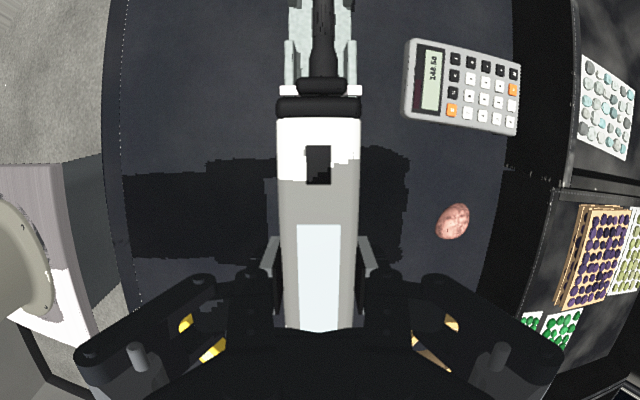

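```bash
python3 -c "
from h import *
c=wcam(); crop(c[0]['pixels'],260,0,380,130,4.5,'pics/w14.png')
t=cam('top'); crop(t[0]['pixels'],170,180,330,250,5,'pics/t14.png')
s=cam('scene'); crop(s[0]['pixels'],220,100,340,225,4,'pics/s14.png')"
```

```text
(no output)
```

View pics/w14.png

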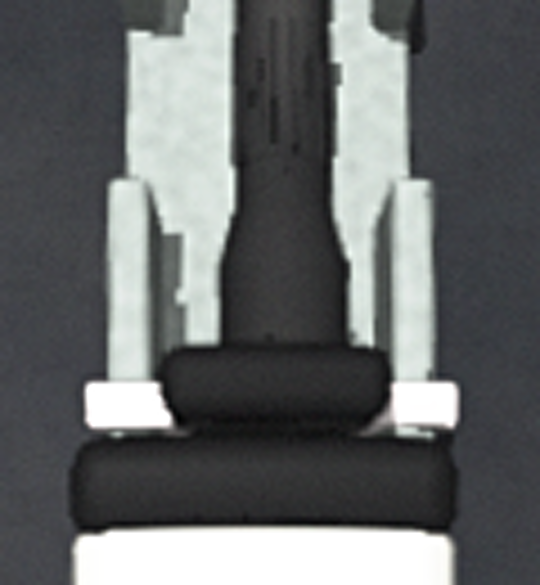

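View pics/s14.png

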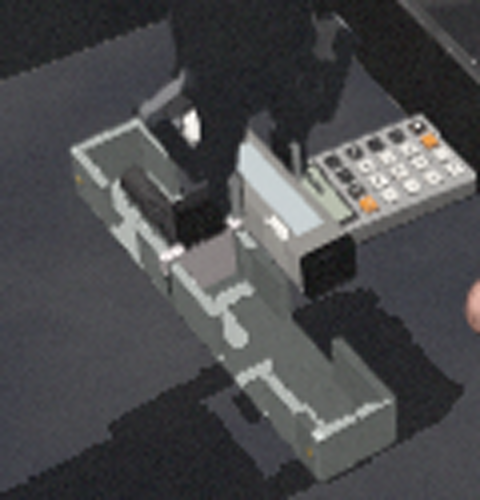

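```bash
python3 - <<'E'
from h import *
c=wcam()
f=lambda p,k,x0,y0:(np.array(p,float)+.5)/k-.5+[x0,y0]
P=wplane(c,f([(108,370),(436,370),(108,185),(433,185)],4.5,260,0),.045);print(P.round(4))
Q=wplane(c,f([(75,535),(455,535)],4.5,260,0),.1815);print("lamp",Q.round(4))
Q2=wplane(c,[(283,325),(357,325)],.1815);print(Q2.round(4))
D=wplane(c,f([(272,405)],4.5,260,0),.051);print("div bar",D.round(4))
n=np.array([-np.sin(np.radians(3.25)),np.cos(np.radians(3.25)),0]); e=np.array([n[1],-n[0],0])
p=np.array(manip.state()["ee_pos"])
for nm,X in [("rim1",P[:2].mean(0)),("rim2",P[2:].mean(0)),("lampnear",Q.mean(0)),("lampfar",Q2.mean(0)),("div",D[0]),("line",np.array([.5029,.2381,0]))]:
    print(nm,"lat",((X-p)@e).round(4),"lon",((X-p)@n).round(4))
go(.508,.1482,.16,3.25)
E
```

```text
[[0.4738 0.2436 0.045 ]
 [0.534  0.2469 0.045 ]
 [0.4717 0.2793 0.045 ]
 [0.5316 0.2827 0.045 ]]
lamp [[0.4863 0.214  0.1815]
 [0.5197 0.2158 0.1815]]
[[0.4906 0.1163 0.1815]
 [0.5274 0.1179 0.1815]]
div bar [[0.5041 0.2377 0.051 ]]
rim1 lat 0.0018 lon 0.0965
rim2 lat 0.0017 lon 0.1323
lampnear lat -0.0007 lon 0.0662
lampfar lat -0.0003 lon -0.0317
div lat 0.0017 lon 0.089
line lat 0.0005 lon 0.0894
t 15.5 p [0.5075 0.1488 0.1606] yaw 3.06 tilt [ 0.01  -0.001 -1.   ] F [-0.5 -0.2 -1.5] w 0.033 q6 0.0
row [-0.0006  0.0005  0.0006] spin -0.2
```

```bash
python3 -m inch '[[0,0.001,0.02,0],[0,0.001,0.045,-0.2],[0,0.001,0.07,-0.2],[0,0.001,0.09,-0.2],[0,0.001,0.095,-0.2]]' ; python3 -m inch '[[0,0,0,0],[0,0,0,0]]';python3 -c "
from h import *
go(.5093,.1482,.016,3.25)
c=wcam(); crop(c[0]['pixels'],220,40,420,340,2,'pics/w15.png')
s=cam('scene'); crop(s[0]['pixels'],220,100,340,225,4,'pics/s15.png')"
```

```text
clock: 16.12
ee_pos: [0.5084, 0.1482, 0.0643]
tool_rot: [0.687, 0.727, 0.002, 0.003]
force: [-0.5, 0.5, -0.6]
gripper_width: 0.0329
clock: 16.38
ee_pos: [0.5091, 0.1481, 0.0652]
tool_rot: [0.687, 0.727, 0.002, 0.004]
force: [-0.7, 0.7, -1.7]
gripper_width: 0.0328
t 16.38 p [0.5091 0.1481 0.0652] yaw 3.23 tilt [ 0.009 -0.002 -1.   ] F [-0.7  0.7 -1.7] w 0.0328 q6 0.0
row [ 0.0002 -0.0002  0.0492] spin -0.0
```

View pics/w15.png

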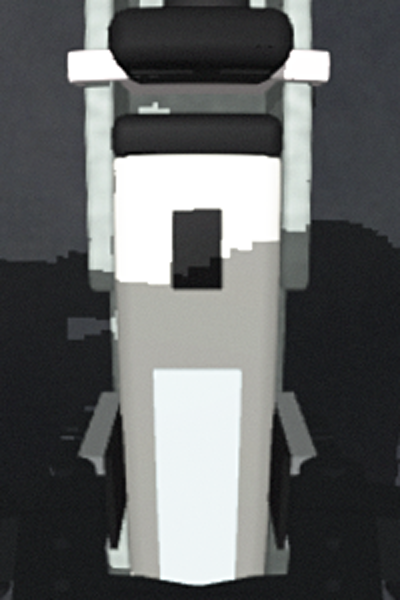

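View pics/s15.png

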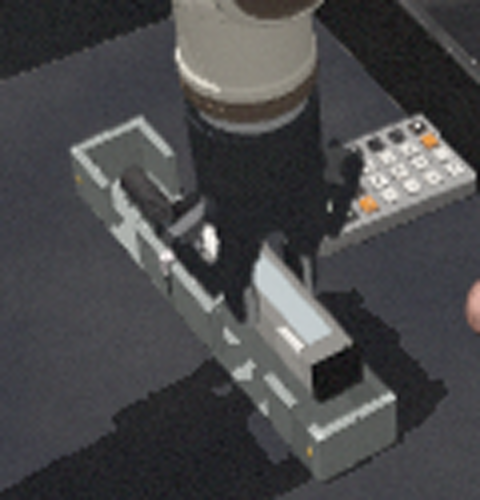

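```bash
python3 -m inch '[[0,0,0.012,0],[0,0,0.024,0],[0,0,0.034,0],[0,0,0.041,0],[0,0,0.044,0]]' ; python3 -m inch '[[0,0,0.001,0],[0,0,0.001,0]]';python3 -c "
from h import *
go(.5093,.1482,.016,3.25)"
```

```text
clock: 17.1
ee_pos: [0.5091, 0.1481, 0.0205]
tool_rot: [0.687, 0.727, 0.002, 0.003]
force: [-0.8, 0.1, -1.4]
gripper_width: 0.033
clock: 17.35
ee_pos: [0.5092, 0.1481, 0.0197]
tool_rot: [0.687, 0.727, 0.002, 0.003]
force: [-1.3, 0.5, -1.7]
gripper_width: 0.0332
t 17.35 p [0.5092 0.1481 0.0197] yaw 3.23 tilt [ 0.008 -0.002 -1.   ] F [-1.3  0.5 -1.7] w 0.0332 q6 0.0
row [0.0001 0.     0.0037] spin -0.0
```

Still hanging free (about 1.7 N of weight), roughly 4 mm above the floor. I'll feel for contact next.

```bash
python3 -m inch '[[0,0,0.001,0],[0,0,0.002,0],[0,0,0.003,0],[0,0,0.003,0]]'; python3 -m inch '[[0,0,0.001,0],[0,0,0.001,0]]'
```

```text
clock: 17.85
ee_pos: [0.5092, 0.1481, 0.0166]
tool_rot: [0.687, 0.727, 0.002, 0.003]
force: [0.6, -0.1, -1.5]
gripper_width: 0.0326
clock: 18.1
ee_pos: [0.5094, 0.1482, 0.0159]
tool_rot: [0.687, 0.727, 0.002, 0.003]
force: [-1.4, 0.3, 1.7]
gripper_width: 0.0325
```

Contact: Fz went from -1.5 to +1.7 N at z 0.0159, against 0.0155 expected. I'll lower a hair more and release.

```bash
python3 -m inch '[[0,0,0.0005,0],[0,0,0.0005,0]]'; python3 -m inch '[[0,0,0,0],[0,0,0,0],[0,0,0,0],[0,0,0,0]]' 0.95; python3 -c "
from h import *
go(.5093,.1482,.016,3.25)
c=wcam(); cv2.imwrite('pics/w16.png',c[0]['pixels'])"
```

```text
clock: 18.35
ee_pos: [0.5094, 0.1483, 0.0157]
tool_rot: [0.687, 0.727, 0.002, 0.003]
force: [-2.3, 1.0, 4.9]
gripper_width: 0.0327
clock: 18.85
ee_pos: [0.5094, 0.1482, 0.0156]
tool_rot: [0.687, 0.727, 0.002, 0.003]
force: [-0.1, 0.4, -0.1]
gripper_width: 0.0811
t 18.85 p [0.5094 0.1482 0.0156] yaw 3.23 tilt [ 0.008 -0.001 -1.   ] F [-0.1  0.4 -0.1] w 0.0811 q6 0.0
row [-0.     -0.0001 -0.0004] spin -0.0
```

View pics/w16.png

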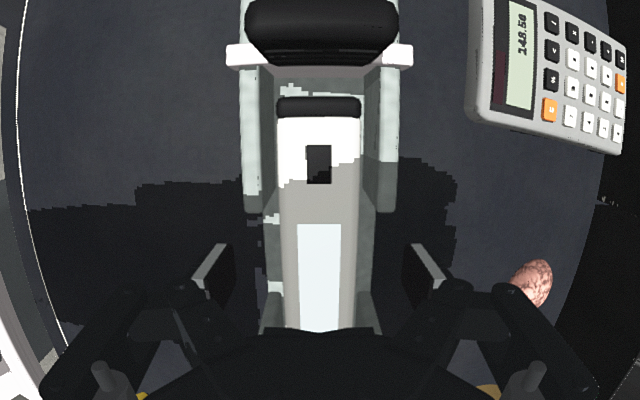

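```bash
python3 -m inch '[[0,0,-0.02,0],[0,0,-0.05,0],[0,0,-0.1,0],[0,0,-0.15,0],[0,-0.04,-0.2,0]]'; python3 -m inch '[[0,-0.05,0,0],[0,-0.1,0,0],[0,-0.12,0,0],[0,-0.12,0,0]]'; python3 -c "
from h import *
go(.5093,.1482,.016,3.25)
c=wcam(); cv2.imwrite('pics/w17.png',c[0]['pixels'])
t=cam('top'); crop(t[0]['pixels'],170,125,450,245,2.8,'pics/t17.png'); crop(t[0]['pixels'],170,190,330,245,5,'pics/t17b.png')
s=cam('scene'); crop(s[0]['pixels'],220,100,420,250,4,'pics/s17.png')
w=cloud(t)
for u,v in [(260,214),(275,214),(290,214),(303,214)]: print(u,v,w[v,u].round(4))"
```

```text
clock: 19.52
ee_pos: [0.4699, 0.1461, 0.2163]
tool_rot: [0.687, 0.727, 0.003, 0.004]
force: [0.1, -0.4, 1.0]
gripper_width: 0.0808
clock: 20.02
ee_pos: [0.3495, 0.1395, 0.2152]
tool_rot: [0.687, 0.727, 0.003, 0.005]
force: [-0.5, 0.0, -0.2]
gripper_width: 0.0811
t 20.02 p [0.3495 0.1395 0.2152] yaw 3.22 tilt [ 0.011 -0.001 -1.   ] F [-0.5  0.  -0.2] w 0.0811 q6 0.0
row [1.000e-04 1.578e-01 2.010e-01] spin -0.0
260 214 [0.5101 0.186  0.0379]
275 214 [0.5107 0.1493 0.0329]
290 214 [0.5111 0.1119 0.0336]
303 214 [0.5114 0.0793 0.0368]
```

View pics/s17.png

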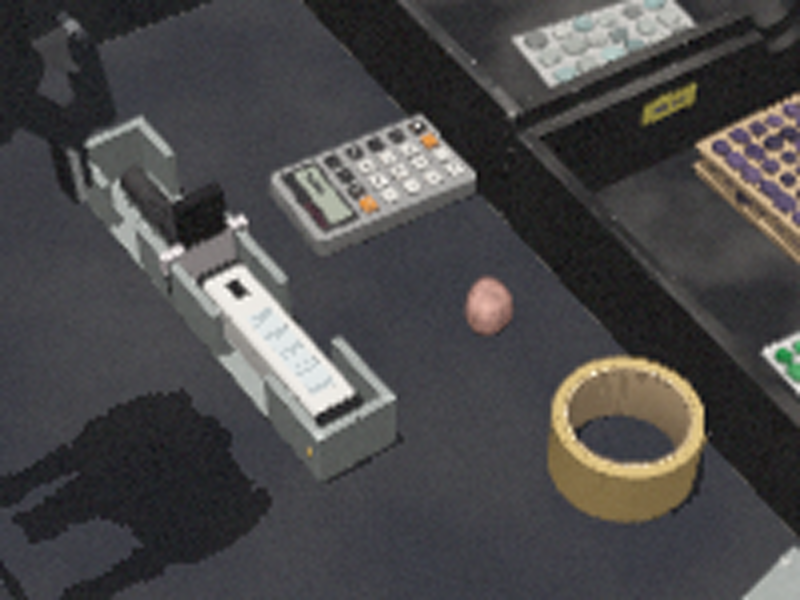

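View pics/t17b.png

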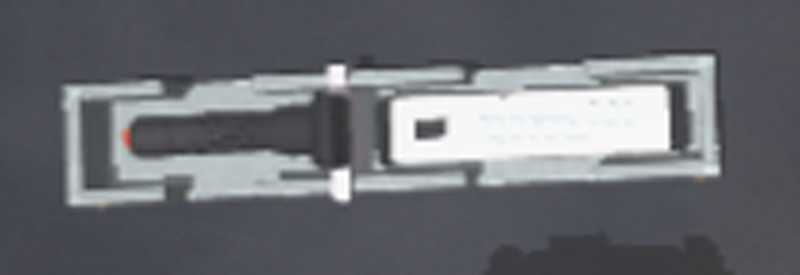

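View pics/t17.png

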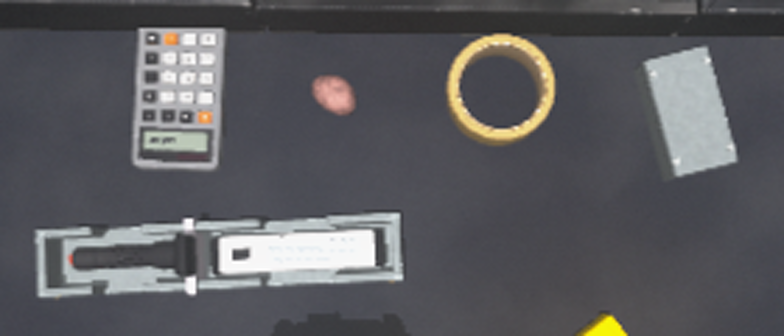

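```bash
python3 -c "
from rig import manip
print(manip.close_job())"
```

```text
the job is handed in; nothing more can be done
None
```

The job is done and handed in at about 20 s of the 56 s allowed. I did the steps in the order asked:

- **Divider:** I slid it about 76 mm by its grip. It overshot by about 2 mm, so I brought it back. In the wrist picture it now sits on the line to within about 1 mm.
- **Lamp out:** I drew the white lamp about 125 mm by its end, fully clear of the sleeve. I let go of it flat on the table; it was pressed down with about 12 N just before release.
- **Lamp in the bay:** I took it again round its middle and turned it. I lowered it into the notched bay until I felt light contact (about 2 to 5 N) at the expected height, then released it.

**Last checks:**
- The pictures show the lamp flat in its bay. Its top reads 33 to 38 mm by depth where 37 mm is expected, so the readings scatter by a few millimetres.
- There is a gap at both ends of the lamp.
- The torch lies in its own bay.
- The tape, stone and calculator look unmoved by eye; I did not measure them.
- The gripper is clear of everything.

**Disagreement:** the three cameras' positions for the tray differed by up to 7 mm along its length. I set the divider and lamp from wrist-camera offsets and felt contact instead.

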